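# Clamp a sherd in the marking jig

### The arm

A 6-joint arm with a two-finger parallel gripper is mounted at the origin on a cart in front of the work surface, level with it; the furniture and walls round the work are solid. World frame = base frame: x ahead of the robot, y to its left, z up, the work surface at z = 0. Lengths are in m, angles in degrees, forces in N, time in s.
With the tool pointing down it reaches from about 0.325 to 1 m from the base axis. Payload 5.1 kg.
Tool frame: the origin (TCP) lies on the centre line of the jaws, within the pads' length; the fingertips stand 17 mm ahead of it and the grasp point (between the pads) lies 2 mm behind it; z points along the fingers, y is the direction in which the jaws open and shut (so a half turn about z gives the same grasp; the last joint's range is limited). The gripper opens to 85 mm and grips with 20 to 120 N. Pads are 22 mm wide; open, the fingers measure 114 mm over their backs; the gripper's body (76 mm by 85 mm) begins 54 mm behind the grasp point. The pads swing forward as they close: fully open they stand 13 mm farther back than shut.
Start: joints at [-70.967, 7.093, 94.555, -0, 78.352, -4.733], TCP at [0.262, -0.595, 0.248] pointing down, gripper open.
Joint ranges: [-149.61, 149.61], [-58.7, 133.49], [1.44, 155.28], [-77.14, 257.14], [18.33, 153.61], [-166.67, 166.67]. Speed limits (degrees/s): [147.25, 147.25, 180, 180, 180, 180].

### API

Orientations are given as a 3x3 rotation matrix whose columns are the frame's x, y, z axes.
In Python, from station import arm, vision, job, models gives the robot as it stands.
- The arm moves only by the shell command python3 -m handwheel 'ROWS'. ROWS is JSON, a list of rows, each a list of 5 numbers: the opening, from 0 (shut) to 1 (fully open), then the shift along the tool's x, y, z in mm, then the turn about the tool's z in degrees. A call has 1 to 5 rows; each row is the pose to reach, as a shift and turn from the pose measured when the call began, along the tool's axes at that moment; what a row does not reach only later rows make up. A row lasts 1/12 s, in which the tool goes at most 41.7 mm and 7.16 degrees, less where a joint would pass 70% of its speed; a pose out of reach is approached as far as the arm can. A call with a gripper value outside its range is refused whole. The fingers move at their own pace and stop on an object; the grip force is fixed at half the most. Time passes only in rows, so rows that repeat a pose let the fingers close. It gives the time, the measured TCP pose, the force and the opening at its end, in the units of the state.
- arm.get_obs(): the state, without advancing time (a new reading comes with each control period).
- vision.capture(name): name is "side" or "top"; returns a dict with "frame" (400x640x3 uint8, blue, green, red), "z_map" (400x640 float32, m along the optical axis (not along the pixel's ray), 0 where there is no reading), "fx", "fy", "cx", "cy" (pixels), "k1" (the pictures are not rectified: a ray, as slopes to the right and down, at radius r is drawn at 1 + k1 r^2 times it, then the intrinsics apply), "position" and "rotation" of the camera in the world. Camera axes: x right, y down, z forward; pixel columns grow to the right and rows downward; lengths in m; the calibration is good to about 2 mm. A picture is of the moment at which its call begins.
- job.finish_job(): hands the job in, once; it reports no verdict.
Trained networks look in a picture, given as the dict that the camera call returned (one of the last four; its "shot" number tells which), for a name from the list of things; names that differ only in an ending like _2 or _b are one class to them, and where a whole thing is asked for, a point or a joint stands for the part that bears it (a point fixed in the world has none). Each returns a list of dicts, best first, with "conf" (0 to 1); they miss things now and then, are a little off and sometimes report something else, mostly with a low value. They report only what shows in the picture. A call takes as long as a camera call. They do not tell look-alikes from the thing itself.
- models.spot_in(picture, query): "at" ([column, row] in pixels, amid what is visible of it).
- models.trace(picture, query): "pixels" (400x640 bool, what is visible of it) and "at" ([column, row] in pixels, amid what is visible of it).
- models.pinpoint(picture, query): "at" ([column, row] in pixels: a listed point, or the origin of a listed thing).
The state is a dict: "t": time; "qpos": joint angles; "dq": joint speeds; "tau": joint torques, N m; "position": TCP position; "eef_rot": TCP orientation; "force": force on the tool from outside, world axes, zero at the start; "torque": the same for the moment, N m; "grip_width": finger opening in m.
Only numpy, scipy, OpenCV 4.12 (cv2) and the standard library are available. Lean on these libraries where they do the work, as an engineer would, in place of code of your own. Each camera call takes 0.05 s, during which the arm holds its last target.

### The job

With the fingertips only, push the pottery sherd along the channel of the jig until it sits fully home against the metal stop, then push the red clamp lever over, past its dead point, so that it snaps down into lock with the rubber pad pressing on the sherd. Slide the sherd, never lift it, and do the lever only once the sherd is home; leave the two vials, the loupe and the eraser where they stand.

Things in the scene. Friction and masses are not known exactly. Their poses are not given: they have to be found in the camera images.
- jig: Clamping jig fixed to the table: plywood base 275 x 92 x 12 mm with a straight channel, a metal stop at its end and a steel toggle clamp with a red lever behind the stop. Origin: on the table surface under the base's centre line. x runs along the channel towards stop and clamp, z up. Base: x -185 to +90, y -46 to +46 mm; its top (the channel's floor) at z = 12 mm.
- stop_face (a point): Point on the channel's floor (12 mm above the table) at the middle of the stop's face; axes as the jig's. The stop is 14 mm thick (x), 82 mm wide, 16 mm high over the floor. The channel, 58 mm wide between two rails 8 mm high and 12 mm wide, runs straight back from here, 188 mm long.
- sherd: Loose flat brown potsherd lying in the channel, 49 wide x 104 long x 11 mm thick, about 70 g, irregular outline. Origin: centre of its underside. Its y axis is its long axis and points along the channel towards the stop. It starts 20 to 45 mm short of the stop.
- sherd_front (a point): Middle of the sherd's end nearest the stop, 52 mm from its origin along its y axis and 5 mm above its underside.
- sherd_back (a point): Middle of the sherd's other end (the end to push on), 52 mm from its origin against its y axis and 5 mm above its underside.
- clamp_lever (a joint): Red lever's angle, rad. 0 = open, leaning 0.1 back from upright towards the sherd. Grows as the top swings away from the sherd (jig's +x) and down; 1.5 = locked, nearly level. A spring drives it away from the dead point at 1.0: before it the lever returns to 0 (6 to 8 N at the grip to start it, falling to 0), past it the lever snaps by itself to 1.5 and stays, its arm pressing the pad on the sherd.
- lever_pivot (a point): Axis of the lever (it runs along the jig's y axis), 45 mm along the jig's x axis from its origin and 56 mm above the table; axes as the jig's.
- lever_grip (a point): Point inside the red grip on its middle line, 95 mm from the pivot axis. Grip: rounded bar 16 mm thick (direction of swing), 22 mm wide (along the axis), from 48 to 120 mm off the pivot. Push the side that faces the sherd, which becomes the upper side. While open, the raised pressing arm and pad stay below 115 mm over the table, between -45 and +45 mm along the jig's x.
- press_arm: Steel pressing arm of the clamp, 70 mm long, with a sprung rubber pad 16 mm across under its free end; it hinges on the lever pivot axis (its origin) and moves with the lever: raised 0.6 rad while open, level and pressing on the sherd 27 mm before the stop when locked.
- blue_vial: Sample vial with a blue cap, 28 mm across, 52 mm high, standing loose beyond the jig. Origin: centre of its underside. Bystander.
- white_vial: Sample vial with a white cap, 28 mm across, 52 mm high, standing loose beyond the jig. Origin: centre of its underside. Bystander.
- loupe: Black stand loupe, 38 mm across, 20 mm high, loose on the robot's side of the jig. Origin: centre of its underside. Bystander.
- eraser: Blue and white eraser, 20 x 46 x 12 mm, loose on the robot's side of the jig. Origin: centre of its underside. Bystander.
Not all that is in view belongs to the job. What is shaped like the sherd but yellow is not meant.

How it is judged (in metres and radians):
On the way, in this order (a step that is already met when the one before it is completed fails the run):
1. the sherd is home against the stop while the lever is still open (x of sherd_front in the frame of stop_face above -0.006 m and height (world z) of sherd below 0.02 m and value of joint clamp_lever below 0.5 rad), for 0.2 s.
2. the lever has snapped into lock with the sherd home (x of sherd_front in the frame of stop_face above -0.006 m and height (world z) of sherd below 0.02 m and value of joint clamp_lever above 1.4 rad), for 0.2 s.
At the end, for the whole second after the job is handed in: The sherd lies on the channel's floor with its front end within 6 mm of the stop, at rest; the lever is locked (beyond 1.4 rad of 1.5) and still; the rubber pad presses on the sherd with more than 0.8 N (all of step 2 and velocity of joint clamp_lever below 0.1 rad/s and contact force between press_arm and sherd above 0.8 N and linear speed of sherd below 0.02 m/s); the robot touches nothing.
It fails at once if the sherd is lifted off the channel (more than 12 mm) (height (world z) of sherd above 0.024 m).
It fails at once if the sherd is tipped up (angle between sherd's own z axis and vertical above 0.5 rad).
It fails at once if the lever is pushed past its dead point before the sherd is home (value of joint clamp_lever above 1 rad and x of sherd_front in the frame of stop_face below -0.01 m).
It fails at once if a vial, the loupe or the eraser is moved more than 30 mm or knocked over (distance of any of blue_vial, white_vial, loupe, eraser from where it was at the start of the episode above 0.03 m or angle between any of blue_vial, white_vial, loupe, eraser's own z axis and vertical above 0.6 rad).
It also fails if it takes over 38 s, if anything falls off the work surface, if the arm or the gripper's body presses on something with over 40 N, if the wrist force passes 120 N, or if a joint passes its speed limit or range.

## Working session

There is one attempt and no reset: what is moved stays moved. The work goes in short steps, Python scripts to look and compute and a shell command to move; the robot and the scene stay as the last step left them, time stands still between calls to the robot, and variables do not carry over. Pictures are saved under pics/ and viewed, and the job is handed in when it is done.

```bash
ls; mkdir -p pics; python3 - <<'E'
from station import arm, vision, job, models
import cv2, pickle
o=arm.get_obs(); print({k:o[k] for k in('t','position','eef_rot','force','grip_width')})
for n in('side','top'):
    p=vision.capture(n); cv2.imwrite(f'pics/{n}0.png',p['frame']); pickle.dump(p,open(f'{n}0.pkl','wb'))
    print(n,p['position'],p['rotation'],p['fx'],p['cx'],p['cy'],p['k1'])
    for q in('jig','sherd','sherd_front','sherd_back','stop_face','lever_pivot','lever_grip','blue_vial','white_vial','loupe','eraser'):
        r=models.pinpoint(p,q); print(q,[(x['at'],round(x['conf'],2)) for x in r[:3]])
print(arm.get_obs()['t'])
E
```

```text
pics
{'t': 0.0, 'position': array([ 0.26172824, -0.59434458,  0.24703477]), 'eef_rot': array([[ 9.15201859e-01,  4.02995115e-01, -7.03669762e-04],
       [ 4.02995693e-01, -9.15199646e-01,  2.01985693e-03],
       [ 1.69994158e-04, -2.13215270e-03, -9.99997713e-01]]), 'force': array([-1.03487976,  0.126322  ,  0.30705949]), 'grip_width': 0.08504096440796635}
side [0.28304475 0.54717548 0.61447539] [[-0.97249498 -0.10489724  0.20796652]
 [-0.23170808  0.52678174 -0.81780949]
 [-0.023767   -0.84350315 -0.53659814]] 506.34383529410974 309.77125732624614 195.21535556113366 -0.03845890045499163
jig [([300.7, 249.8], 0.69), ([284.7, 240.5], 0.62)]
sherd [([324.6, 227.0], 0.76), ([418.2, 204.9], 0.75), ([283.3, 241.8], 0.39)]
sherd_front [([314.5, 238.4], 0.97), ([394.9, 206.9], 0.6), ([343.3, 263.7], 0.17)]
sherd_back [([342.0, 213.7], 0.65), ([440.9, 200.3], 0.6)]
stop_face [([298.2, 249.5], 0.74), ([341.0, 262.7], 0.41), ([283.9, 191.6], 0.34)]
lever_pivot [([283.9, 241.3], 0.59), ([301.3, 248.6], 0.17)]
lever_grip [([284.2, 192.6], 0.64)]
blue_vial [([227.0, 249.1], 0.61)]
white_vial [([255.5, 228.1], 0.69)]
loupe [([345.9, 216.6], 0.69), ([343.8, 262.0], 0.6)]
eraser [([378.7, 239.8], 0.58)]
top [ 0.2908981  -0.22017085  1.17956994] [[ 0.00776569 -0.98722753  0.15912728]
 [-0.99980327 -0.01056998 -0.01678409]
 [ 0.01825169 -0.15896563 -0.9871154 ]] 503.94849358114254 320.13762151594716 197.62135042204852 -0.15139531734293774
jig [([299.2, 192.5], 0.59)]
sherd [([382.6, 280.9], 0.64), ([327.7, 208.1], 0.57), ([349.1, 220.2], 0.22)]
sherd_front [([371.3, 262.2], 0.94), ([307.6, 200.5], 0.66)]
sherd_back [([347.3, 220.3], 0.79), ([281.2, 177.6], 0.72), ([393.1, 308.6], 0.69)]
stop_face [([294.1, 193.2], 0.82)]
lever_pivot [([277.7, 178.8], 0.58)]
lever_grip [([286.0, 173.8], 0.42)]
blue_vial [([291.2, 134.5], 0.68)]
white_vial [([325.5, 150.8], 0.58)]
loupe [([288.9, 231.8], 0.66)]
eraser [([328.9, 249.0], 0.62)]
1.2
```

View pictures.

View pics/side0.png

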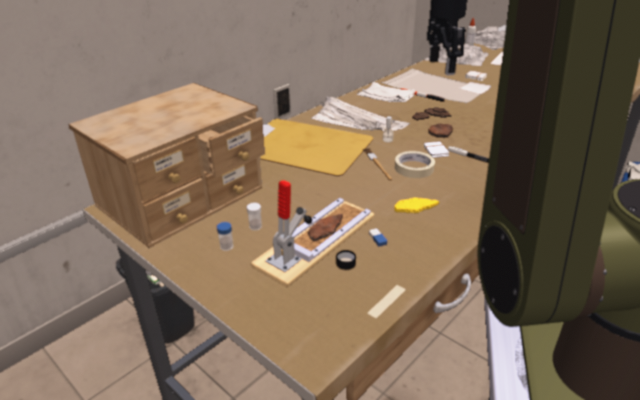

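View pics/top0.png

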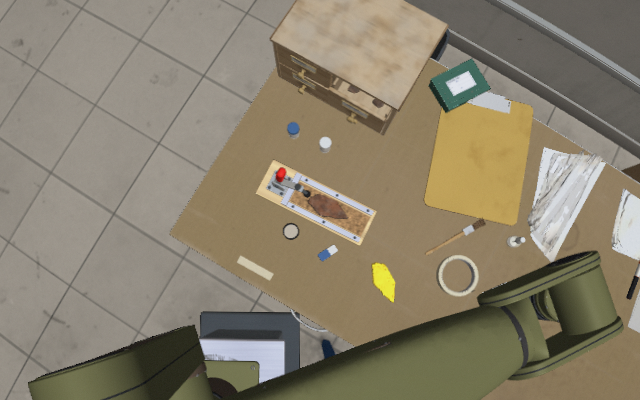

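```bash
cat > h.py <<'E'
import numpy as np, cv2, pickle
def ray(p,u,v):
    K=np.array([[p['fx'],0,p['cx']],[0,p['fy'],p['cy']],[0,0,1.]])
    a=cv2.undistortPoints(np.array([[[u,v]]],float),K,np.array([p['k1'],0,0,0.]))[0,0]
    return np.array([a[0],a[1],1.])
def atz(p,u,v,z):
    d=np.array(p['rotation'])@ray(p,u,v); o=np.array(p['position']); return o+d*(z-o[2])/d[2]
def proj(p,X):
    R=np.array(p['rotation']); K=np.array([[p['fx'],0,p['cx']],[0,p['fy'],p['cy']],[0,0,1.]])
    c=(np.array(X)-p['position'])@R
    rv=np.zeros(3)
    return cv2.projectPoints(np.atleast_2d(c).astype(float),rv,rv,K,np.array([p['k1'],0,0,0.]))[0][:,0]
E
python3 - <<'E'
from h import *
s=pickle.load(open('side0.pkl','rb'));t=pickle.load(open('top0.pkl','rb'))
for n,p,l in(('side',s,[('front',314.5,238.4,.017),('back',342,213.7,.017),('stop',298.2,249.5,.012),('pivot',283.9,241.3,.056),('grip',284.2,192.6,.151),('blue',227,249.1,0),('white',255.5,228.1,0),('loupe',345.9,216.6,0),('loupe2',343.8,262,0),('eraser',378.7,239.8,0)]),
 ('top',t,[('front',307.6,200.5,.017),('back',347.3,220.3,.017),('stop',294.1,193.2,.012),('pivot',277.7,178.8,.056),('grip',286,173.8,.151),('blue',291.2,134.5,0),('white',325.5,150.8,0),('loupe',288.9,231.8,0),('eraser',328.9,249,0),('yfront',371.3,262.2,.017),('yback',393.1,308.6,0.017)])):
    for k,u,v,z in l: print(n,k,atz(p,u,v,z).round(4))
for n,p,c in(('side',s,(210,130,480,310)),('top',t,(240,100,440,330))):
    x0,y0,x1,y1=c; cv2.imwrite(f'pics/{n}0c.png',cv2.resize(p['frame'][y0:y1,x0:x1],None,fx=2.6,fy=2.6,interpolation=cv2.INTER_CUBIC))
E
```

```text
side front [ 0.4695 -0.2135  0.017 ]
side back [ 0.4324 -0.307   0.017 ]
side stop [ 0.4936 -0.1798  0.012 ]
side pivot [ 0.5094 -0.1443  0.056 ]
side grip [ 0.5079 -0.1587  0.151 ]
side blue [ 0.6344 -0.1671  0.    ]
side white [ 0.6018 -0.2446  0.    ]
side loupe [ 0.4266 -0.3223  0.    ]
side loupe2 [ 0.4048 -0.1754  0.    ]
side eraser [ 0.3493 -0.2562  0.    ]
top front [ 0.4712 -0.2107  0.017 ]
top back [ 0.4256 -0.3035  0.017 ]
top stop [ 0.489  -0.1788  0.012 ]
top pivot [ 0.5143 -0.1425  0.056 ]
top grip [ 0.5062 -0.1662  0.151 ]
top blue [ 0.6353 -0.1689  0.    ]
top white [ 0.5955 -0.2523  0.    ]
top loupe [ 0.3991 -0.1676  0.    ]
top eraser [ 0.3596 -0.2617  0.    ]
top yfront [ 0.3289 -0.359   0.017 ]
top yback [ 0.2231 -0.4088  0.017 ]
```

View pics/side0c.png

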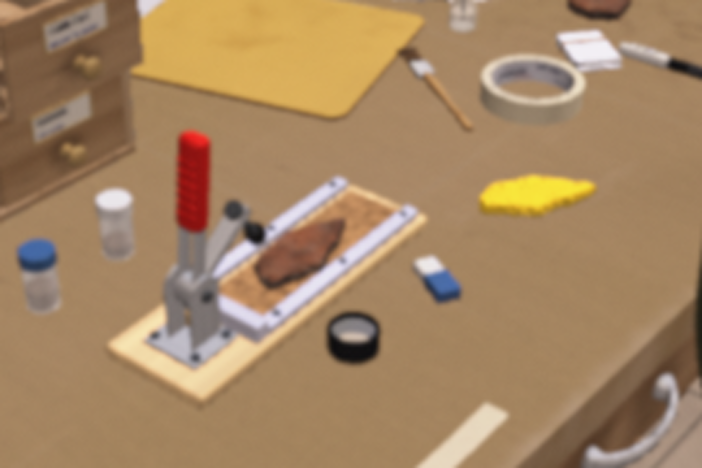

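View pics/top0c.png

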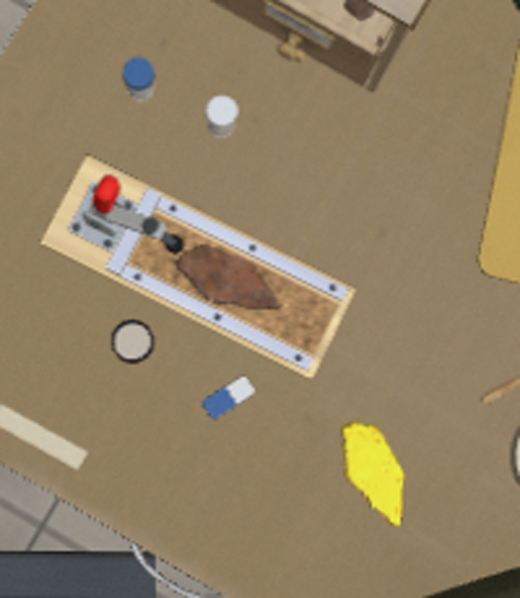

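```bash
python3 - <<'E'
from h import *
s=pickle.load(open('side0.pkl','rb'));t=pickle.load(open('top0.pkl','rb'))
C={}
# corner order: (+90,+46),( +90,-46),(-185,-46),(-185,46)
L=np.array([[.09,.046],[.09,-.046],[-.185,-.046],[-.185,.046]])
def fit(A,B):
    a=A.mean(0);b=B.mean(0);H=(A-a).T@(B-b);th=np.arctan2(H[0,1]-H[1,0],H[0,0]+H[1,1])
    R=np.array([[np.cos(th),-np.sin(th)],[np.sin(th),np.cos(th)]]);o=b-R@a;return th,o,(B-(A@R.T+o))
for n,p,cs,off,idx in(('top',t,[(88,156),(42,243),(314,376),(354,291)],(240,100),[0,1,2,3]),('side',s,[(110,345),(203,400),(427,218)],(210,130),[0,1,2])):
    W=np.array([atz(p,u/2.6+off[0],v/2.6+off[1],.012)[:2] for u,v in cs])
    th,o,r=fit(L[idx],W); print(n,W.round(4).tolist(),'deg',np.degrees(th).round(2),'o',o.round(4),'res',(r*1000).round(1).tolist())
# fine sherd mask
K=None
m=cv2.inRange(cv2.cvtColor(t['frame'],cv2.COLOR_BGR2HSV),(0,60,20),(15,255,150)); print(m.sum()/255)
E
```

```text
top [[0.5685, -0.1293], [0.4874, -0.0895], [0.3696, -0.3352], [0.4465, -0.3717]] deg 63.8 o [ 0.489  -0.1888] res [[81.0, -41.5], [-82.6, 38.8], [-78.9, 39.9], [80.5, -37.2]]
side [[0.5668, -0.125], [0.487, -0.0836], [0.3677, -0.3269]] deg 43.4 o [ 0.4645 -0.1662] res [[68.5, -54.0], [-74.5, 54.2], [6.0, -0.1]]
1581.0
```

```bash
python3 - <<'E'
from h import *
s=pickle.load(open('side0.pkl','rb'));t=pickle.load(open('top0.pkl','rb'))
L=np.array([[.09,-.046],[.09,.046],[-.185,.046],[-.185,-.046]])
A=[];B=[]
def fit(A,B):
    a=A.mean(0);b=B.mean(0);H=(A-a).T@(B-b);th=np.arctan2(H[0,1]-H[1,0],H[0,0]+H[1,1])
    R=np.array([[np.cos(th),-np.sin(th)],[np.sin(th),np.cos(th)]]);o=b-R@a;return th,o,(B-(A@R.T+o))
for n,p,cs,off,idx in(('top',t,[(88,156),(42,243),(314,376),(354,291)],(240,100),[0,1,2,3]),('side',s,[(110,345),(203,400),(427,218)],(210,130),[0,1,2])):
    W=np.array([atz(p,u/2.6+off[0],v/2.6+off[1],.012)[:2] for u,v in cs])
    th,o,r=fit(L[idx],W); print(n,'deg',np.degrees(th).round(2),'o',o.round(4),'res',(r*1000).round(1).tolist()); A.append(L[idx]);B.append(W)
th,o,r=fit(np.vstack(A),np.vstack(B));print(np.degrees(th),o)
R=np.array([[np.cos(th),-np.sin(th)],[np.sin(th),np.cos(th)]])
for k,x in dict(front_s=(.4695,-.2135),back_s=(.4324,-.307),front_t=(.4712,-.2107),back_t=(.4256,-.3035),stop_s=(.4936,-.1798),stop_t=(.489,-.1788),piv_s=(.5094,-.1443),piv_t=(.5143,-.1425),grip=(.5062,-.1662),loupe=(.399,-.1676),eraser=(.355,-.26),blue=(.635,-.168),white=(.598,-.248)).items(): print(k,((np.array(x)-o)@R*1000).round(1))
E
```

```text
top deg 63.88 o [ 0.4889 -0.1888] res [[-1.4, -1.1], [0.2, -1.8], [3.5, -0.6], [-2.3, 3.4]]
side deg 63.83 o [ 0.4883 -0.1838] res [[-2.5, -1.7], [0.2, -0.9], [2.3, 2.6]]
63.90407247311622 [ 0.48866782 -0.18661848]
front_s [-32.6   5.4]
back_s [-132.9   -2.4]
front_t [-29.3   5.1]
back_t [-132.7    5.2]
stop_s [ 8.3 -1.4]
stop_t [7.2 3.1]
piv_s [47.1 -0. ]
piv_t [50.9 -3.6]
grip [26.  -6.8]
loupe [-22.4  88.9]
eraser [-124.7   87.8]
blue [  81.1 -123.2]
white [  -7.  -125.2]
```

```bash
python3 - <<'E'
from h import *
t=pickle.load(open('top0.pkl','rb'));s=pickle.load(open('side0.pkl','rb'))
th=np.radians(63.9);o=np.array([.4887,-.1866]);R=np.array([[np.cos(th),-np.sin(th)],[np.sin(th),np.cos(th)]])
xs=np.arange(-200,110,.8)*1e-3; ys=np.arange(60,-60,-.8)*1e-3
out=[]
for p in(t,s):
    X,Y=np.meshgrid(xs,ys);P=np.stack([X,Y],-1).reshape(-1,2)@R.T+o
    uv=proj(p,np.c_[P,np.full(len(P),.02)]).reshape(*X.shape,2).astype(np.float32)
    im=cv2.remap(p['frame'],uv[...,0],uv[...,1],cv2.INTER_CUBIC)
    im=cv2.resize(im,None,fx=2,fy=2)
    for k in range(-180,101,20):
        c=int((k+200)/.8*2); cv2.line(im,(c,0),(c,8 if k else 299),(255,255,255),1)
    cv2.line(im,(0,150),(799,150),(255,255,255),1)
    out.append(im)
cv2.imwrite('pics/warp.png',np.vstack(out)[:600,:800])
E
```

```text
(no output)
```

View pics/warp.png

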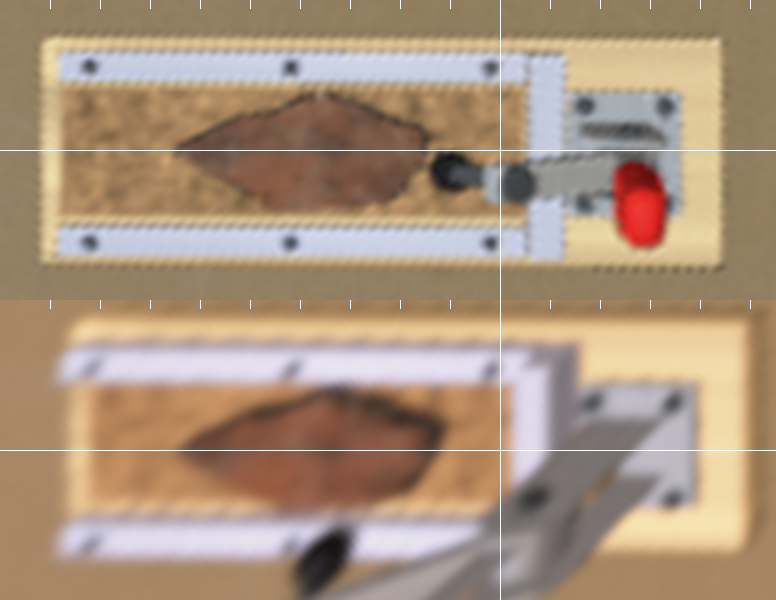

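```bash
cat >> h.py <<'E'
th=np.radians(63.9);O=np.array([.4887,-.1866]);RJ=np.array([[np.cos(th),-np.sin(th)],[np.sin(th),np.cos(th)]])
def go(ob,jx,jy,z):
    w=np.r_[RJ@np.array([jx,jy])/1000+O,z/1000]; d=np.array(ob['eef_rot']).T@(w-ob['position'])*1000
    a=np.degrees(np.arctan2(ob['eef_rot'][1][0],ob['eef_rot'][0][0]))
    return d.round(1),'turn',round(-(63.9-a),2)
def where(ob):
    return ((np.array(ob['position'][:2])-O)@RJ*1000).round(1),round(ob['position'][2]*1000,1),'F jig',(RJ.T@np.array(ob['force'][:2])).round(2),round(ob['force'][2],2),'t',round(ob['t'],2),'w',round(ob['grip_width'],4)
E
python3 - <<'E'
from h import *
from station import arm
o=arm.get_obs(); print(where(o),go(o,-160,0,100),go(o,-160,0,34))
E
```

```text
(array([-466.4,   24. ]), np.float64(248.3), 'F jig', array([-0.03, -0.  ]), np.float64(-0.25), 't', 1.2, 'w', 0.0856) (array([ 249.8, -179.2,  148.3]), 'turn', np.float64(-40.13)) (array([ 249.8, -179.2,  214.3]), 'turn', np.float64(-40.13))
```

```bash
python3 -m handwheel '[[0.12,30,-22,15,-7],[0.12,60,-43,30,-14],[0.12,90,-65,50,-21],[0.12,120,-86,65,-28],[0.12,150,-108,80,-35]]' && python3 -c "
from h import *
from station import arm
o=arm.get_obs(); print(where(o),go(o,-160,0,100),go(o,-160,0,34))"
```

```text
t: 1.62
position: [0.3561, -0.434, 0.1674]
eef_rot: [[0.514, 0.858, 0.0], [0.858, -0.514, 0.0], [0.0, -0.0, -1.0]]
force: [0.9, -1.3, -0.4]
grip_width: 0.0254
(array([-280.5,   10.2]), np.float64(167.4), 'F jig', array([-0.74, -1.33]), np.float64(-0.36), 't', 1.62, 'w', 0.0254) (array([1.209e+02, 1.000e-01, 6.750e+01]), 'turn', np.float64(-4.83)) (array([1.209e+02, 1.000e-01, 1.335e+02]), 'turn', np.float64(-4.83))
```

```bash
python3 -m handwheel '[[0.12,30,0,15,-5],[0.12,60,0,33,-5],[0.12,90,0,50,-5],[0.12,121,0,67,-5],[0.12,121,0,67,-5]]' && python3 -c "
from h import *
from station import arm,vision
o=arm.get_obs(); print(where(o),go(o,-160,0,34))
for n in ('top','side'): cv2.imwrite(f'pics/{n}1.png',vision.capture(n)['frame'][80:320,160:480].repeat(2,0).repeat(2,1))
"
```

```text
t: 2.03
position: [0.418, -0.3246, 0.0963]
eef_rot: [[0.433, 0.901, -0.004], [0.901, -0.433, 0.007], [0.004, -0.007, -1.0]]
force: [-0.6, 0.4, -0.3]
grip_width: 0.0104
(array([-155. ,    2.8]), np.float64(96.3), 'F jig', array([0.11, 0.67]), np.float64(-0.33), 't', 2.03, 'w', 0.0104) (array([-5.3,  3.2, 62.3]), 'turn', np.float64(0.42))
```

View pics/side1.png

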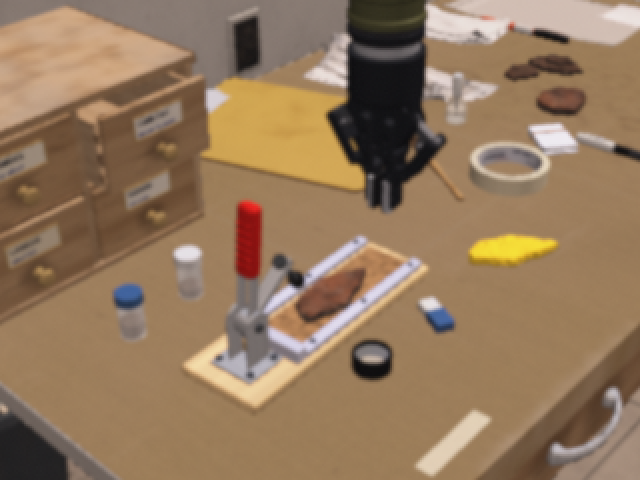

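View pics/top1.png

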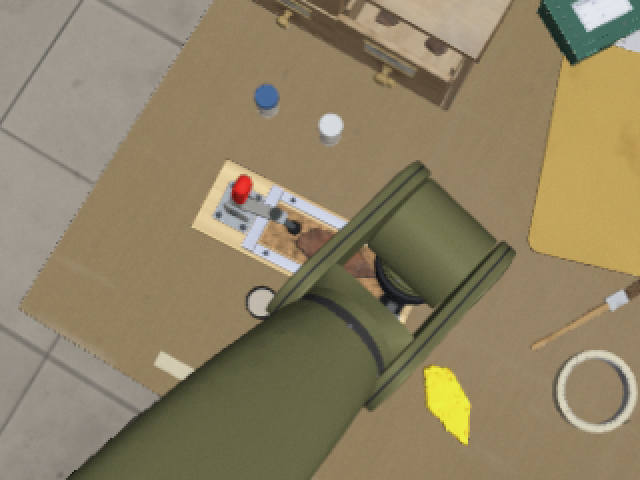

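The fingers stand over the channel's rear end: the fingertips are at about (383,205) in the side crop, and the brown sherd lies in front at (330,293). The yellow look-alike at (513,248) is off the jig. Now I'll descend behind the sherd.

```bash
python3 -m handwheel '[[0.12,-5,3,20,0],[0.12,-5,3,40,0],[0.12,-5,3,55,0],[0.12,-5,3,61,0],[0.12,-5,3,61,0]]' && python3 -c "
from h import *
from station import arm,vision
o=arm.get_obs(); print(where(o),go(o,-140,0,34))
for n in ('top','side'): cv2.imwrite(f'pics/{n}2.png',cv2.resize(vision.capture(n)['frame'][150:300,240:440],None,fx=4,fy=4))
"
```

```text
t: 2.55
position: [0.4179, -0.3353, 0.0379]
eef_rot: [[0.436, 0.9, -0.003], [0.9, -0.436, 0.002], [0.001, -0.003, -1.0]]
force: [0.4, 0.2, 0.0]
grip_width: 0.0102
(array([-164.7,   -1.8]), np.float64(37.9), 'F jig', array([ 0.36, -0.27]), np.float64(0.04), 't', 2.55, 'w', 0.0102) (array([24.7, -1.7,  3.9]), 'turn', np.float64(0.23))
```

View pics/side2.png

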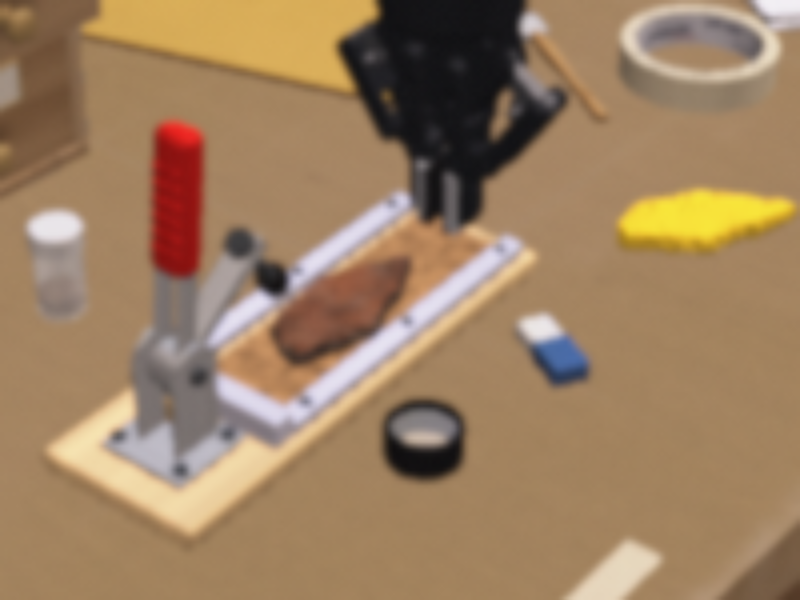

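```bash
python3 -m handwheel '[[0.12,4,-1,3,0],[0.12,8,-2,4,0],[0.12,12,-2,4,0],[0.12,16,-2,4,0],[0.12,20,-2,4,0]]' && python3 -c "
from h import *
from station import arm
o=arm.get_obs(); print(where(o),go(o,-130,0,33))"
python3 -m handwheel '[[0.12,4,0,0,0],[0.12,8,0,0,0],[0.12,12,0,0,0],[0.12,15,0,0,0],[0.12,15,0,0,0]]' && python3 -c "
from h import *
from station import arm,vision
o=arm.get_obs(); print(where(o),go(o,-110,0,33))
for n in ('top','side'): cv2.imwrite(f'pics/{n}3.png',cv2.resize(vision.capture(n)['frame'][150:300,240:440],None,fx=4,fy=4))
"
```

```text
t: 3.07
position: [0.4264, -0.3167, 0.0361]
eef_rot: [[0.436, 0.9, 0.0], [0.9, -0.436, -0.001], [-0.0, 0.001, -1.0]]
force: [-0.6, 0.2, 0.7]
grip_width: 0.0104
(array([-144.3,   -1.2]), np.float64(36.1), 'F jig', array([-0.13,  0.62]), np.float64(0.73), 't', 3.07, 'w', 0.0104) (array([14.3, -1.2,  3.1]), 'turn', np.float64(0.28))
t: 3.48
position: [0.4332, -0.3027, 0.0362]
eef_rot: [[0.435, 0.9, 0.0], [0.9, -0.435, -0.001], [-0.0, 0.001, -1.0]]
force: [0.4, 0.3, -1.5]
grip_width: 0.0105
(array([-128.7,   -1.2]), np.float64(36.2), 'F jig', array([ 0.44, -0.21]), np.float64(-1.49), 't', 3.48, 'w', 0.0105) (array([18.7, -1.1,  3.2]), 'turn', np.float64(0.32))
```

View pics/side3.png

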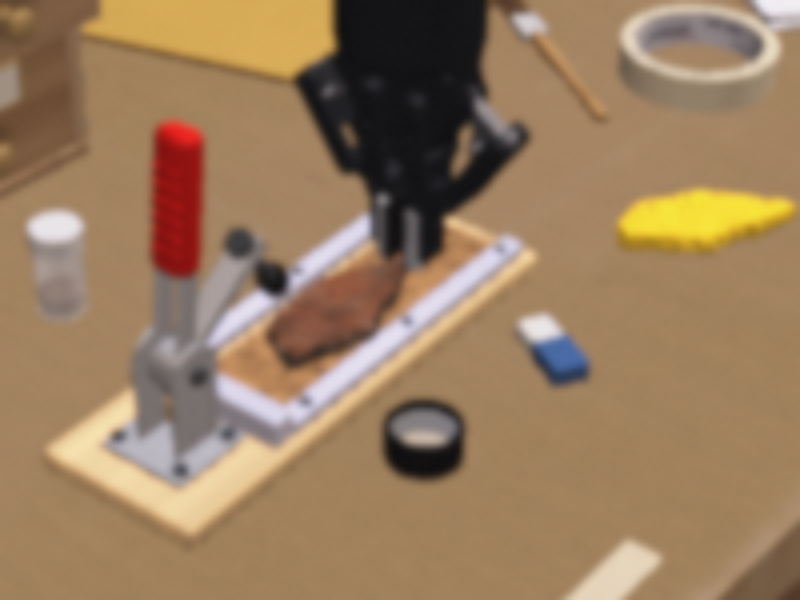

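```bash
python3 -m handwheel '[[0.12,3,0,2,0],[0.12,7,0,3,0],[0.12,11,0,3,0],[0.12,15,0,3,0],[0.12,19,0,3,0]]' && python3 -c "
from h import *
from station import arm,vision
o=arm.get_obs(); print(where(o),go(o,-100,0,33))
n='side'
p=vision.capture(n);cv2.imwrite(f'pics/{n}4.png',cv2.resize(p['frame'][150:300,240:440],None,fx=4,fy=4))
"
```

```text
t: 4.0
position: [0.4418, -0.2862, 0.0337]
eef_rot: [[0.435, 0.9, 0.001], [0.9, -0.435, -0.002], [-0.001, 0.002, -1.0]]
force: [-1.7, -2.5, 4.9]
grip_width: 0.0105
(array([-110.1,   -1.7]), np.float64(33.7), 'F jig', array([-2.99,  0.44]), np.float64(4.88), 't', 4.0, 'w', 0.0105) (array([10.1, -1.7,  0.7]), 'turn', np.float64(0.29))
```

View pics/side4.png

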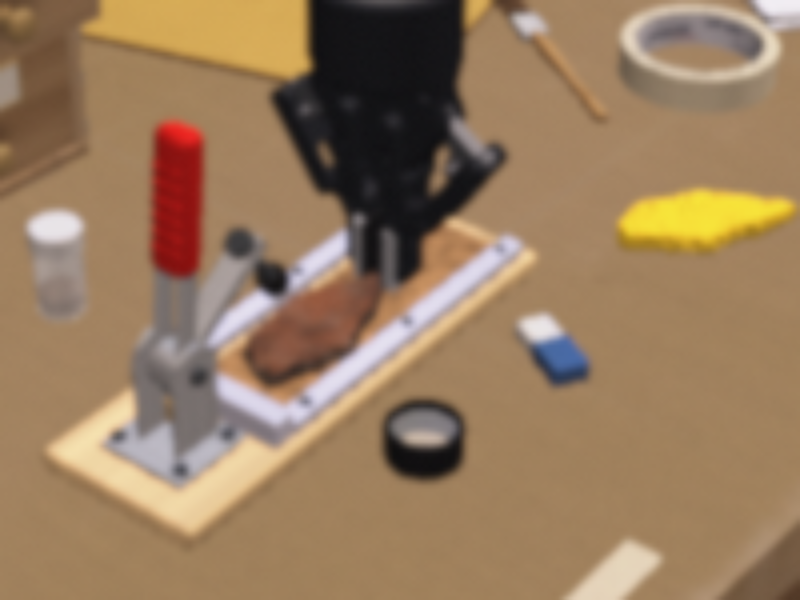

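```bash
python3 -m handwheel '[[0.12,3,-1,-1,0],[0.12,6,-1,-1,0],[0.12,9,-1,-1,0],[0.12,12,-1,-1,0],[0.12,12,-1,-1,0]]' && python3 -c "
from h import *
from station import arm,vision
o=arm.get_obs(); print(where(o),go(o,-90,0,33))
n='side'
p=vision.capture(n);cv2.imwrite(f'pics/{n}5.png',cv2.resize(p['frame'][150:300,240:440],None,fx=4,fy=4))
"
```

```text
t: 4.47
position: [0.4462, -0.2733, 0.034]
eef_rot: [[0.435, 0.901, 0.0], [0.901, -0.435, 0.0], [0.0, 0.0, -1.0]]
force: [0.8, 0.0, -1.1]
grip_width: 0.0104
(array([-96.5,   0.1]), np.float64(34.0), 'F jig', array([ 0.38, -0.75]), np.float64(-1.1), 't', 4.47, 'w', 0.0104) (array([6.5, 0.1, 1. ]), 'turn', np.float64(0.34))
```

View pics/side5.png

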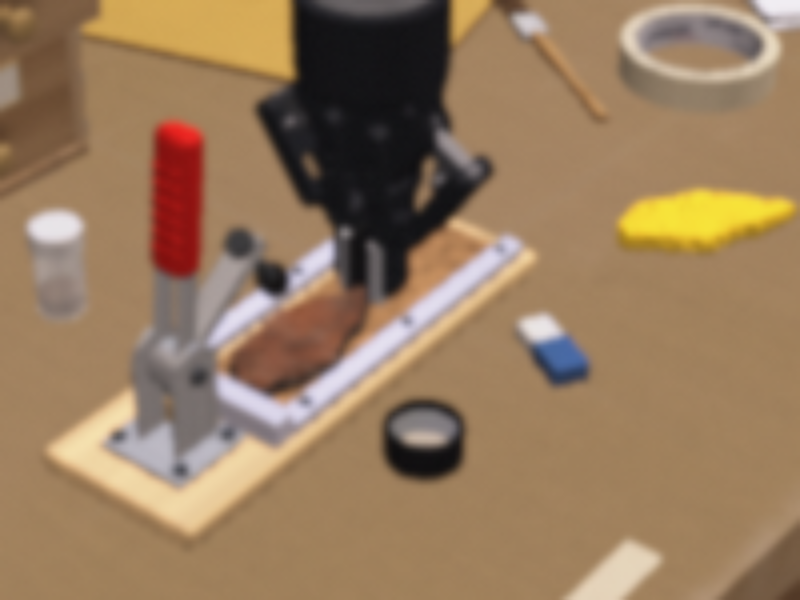

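```bash
python3 -m handwheel '[[0.12,2,0,0,0],[0.12,4,0,0,0],[0.12,6,0,0,0],[0.12,8,0,0,0]]' && python3 -c "
from h import *
from station import arm
o=arm.get_obs(); print(where(o))"
```

```text
t: 4.85
position: [0.4494, -0.2684, 0.0346]
eef_rot: [[0.433, 0.901, 0.0], [0.901, -0.433, -0.005], [-0.005, 0.002, -1.0]]
force: [-4.9, -12.5, 0.9]
grip_width: 0.0104
(array([-90.7,  -0.7]), np.float64(34.6), 'F jig', array([-13.4 ,  -1.11]), np.float64(0.92), 't', 4.85, 'w', 0.0104)
```

```bash
python3 -m handwheel '[[0.12,1,0,0,0],[0.12,1,0,0,0],[0.12,1,0,0,0]]' && python3 -c "
from h import *
from station import arm
o=arm.get_obs(); print(where(o))"; python3 -m handwheel '[[0.12,-6,0,0,0],[0.12,-18,0,0,0],[0.12,-30,0,0,0],[0.12,-30,0,-20,0],[0.12,-30,0,-50,0]]' >/dev/null; python3 -c "
from h import *
from station import arm,vision,models
o=arm.get_obs(); print(where(o))
p=vision.capture('side');cv2.imwrite('pics/side6.png',cv2.resize(p['frame'][150:300,240:440],None,fx=4,fy=4))
for q in('sherd_front','sherd_back','stop_face'):
  for r in models.pinpoint(p,q)[:2]: print(q,r['at'],r['conf'],((atz(p,*r['at'],.012 if 'stop' in q else .017)[:2]-O)@RJ*1000).round(1))
print(go(o,0,-2,170))
"
```

```text
t: 5.1
position: [0.4499, -0.269, 0.035]
eef_rot: [[0.433, 0.902, 0.0], [0.902, -0.433, -0.009], [-0.008, 0.004, -1.0]]
force: [-1.9, -6.2, 0.2]
grip_width: 0.0102
(array([-91.1,  -1.4]), np.float64(35.0), 'F jig', array([-6.42, -0.97]), np.float64(0.16), 't', 5.1, 'w', 0.0102)
(array([-121.4,    1.5]), np.float64(82.3), 'F jig', array([-0.45, -0.49]), np.float64(-0.0), 't', 5.52, 'w', 0.01)
sherd_front [391.9, 206.2] 0.65 [-219.5   64.6]
sherd_front [303.9, 251.1] 0.58 [10.  14.4]
sherd_back [438.5, 201.5] 0.76 [-295.3  133.9]
sherd_back [333.3, 221.3] 0.57 [-100.3   -0.3]
stop_face [300.2, 250.1] 0.78 [7.3 2.8]
(array([120.9,   3.9, -88.4]), 'turn', np.float64(0.37))
```

View pics/side6.png

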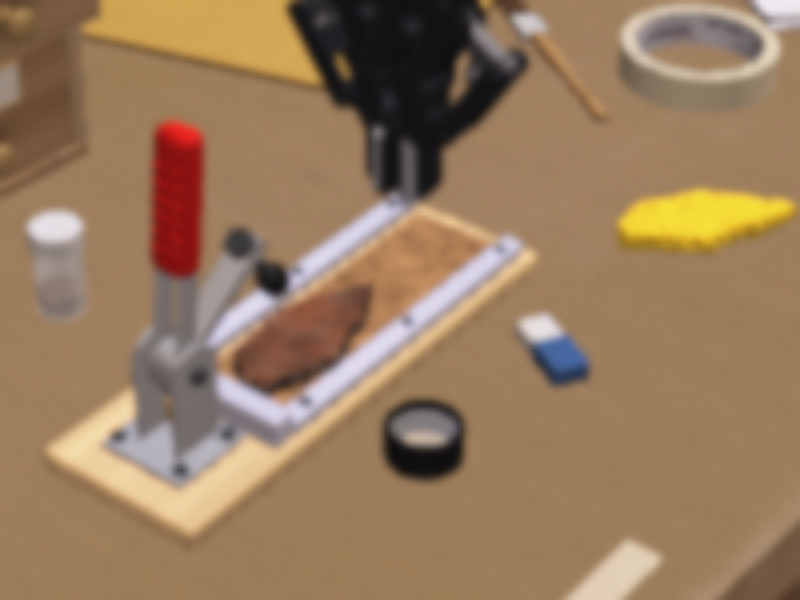

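```bash
python3 - <<'E'
from h import *
from station import vision
out=[]
p=vision.capture('side');t=vision.capture('top');cv2.imwrite('pics/top6f.png',t['frame'])
for p,z in((p,.023),(t,.023)):
    X,Y=np.meshgrid(np.arange(-150,50,.25)*1e-3,np.arange(37,-38,-.25)*1e-3)
    P=np.stack([X,Y],-1).reshape(-1,2)@RJ.T+O
    uv=proj(p,np.c_[P,np.full(len(P),z)]).reshape(*X.shape,2).astype(np.float32)
    im=cv2.remap(p['frame'],uv[...,0],uv[...,1],cv2.INTER_CUBIC)
    for k in range(-140,50,10): cv2.line(im,((k+150)*4,0),((k+150)*4,8 if k else 299),(255,255,255),1)
    out.append(im)
cv2.imwrite('pics/warp6.png',np.vstack(out)[:600,:800])
E
```

```text
(no output)
```

View pics/warp6.png

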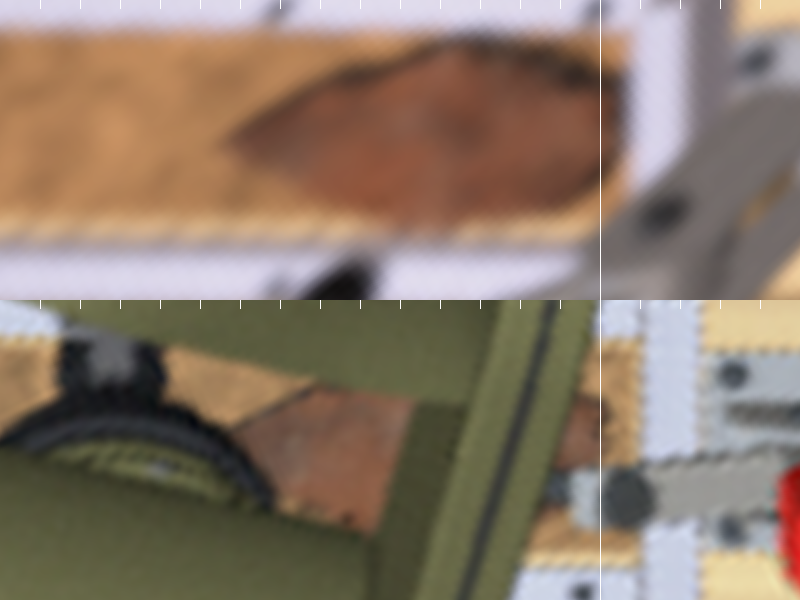

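```bash
python3 -m handwheel '[[0.1,-35,0,-10,0],[0.1,-70,0,-20,0],[0.1,-105,0,-20,0],[0.1,-140,0,-20,0],[0.1,-150,0,-20,0]]' >/dev/null; cat > w.py <<'E'
from h import *
from station import vision
import sys
out=[]
p=vision.capture('side');t=vision.capture('top')
for p,z in((p,.023),(t,.023)):
    X,Y=np.meshgrid(np.arange(-150,50,.25)*1e-3,np.arange(37,-38,-.25)*1e-3)
    P=np.stack([X,Y],-1).reshape(-1,2)@RJ.T+O
    uv=proj(p,np.c_[P,np.full(len(P),z)]).reshape(*X.shape,2).astype(np.float32)
    im=cv2.remap(p['frame'],uv[...,0],uv[...,1],cv2.INTER_CUBIC)
    for k in range(-140,50,10): cv2.line(im,((k+150)*4,0),((k+150)*4,8 if k else 299),(255,255,255),1)
    out.append(im)
cv2.imwrite(sys.argv[1],np.vstack(out)[:600,:800])
E
python3 w.py pics/warp7.png
```

```text
(no output)
```

View pics/warp7.png

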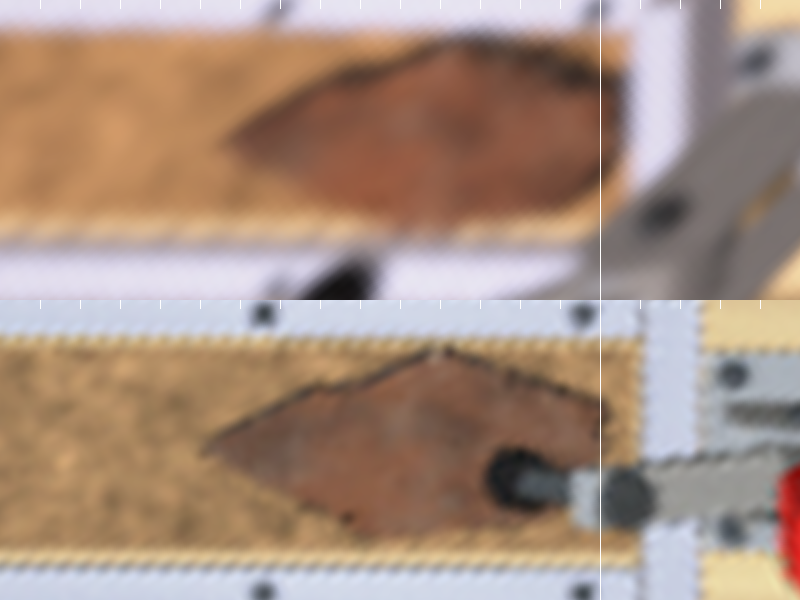

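The top view shows the sherd's front at +1 mm and the stop at +10 mm, so there is a gap of about 9 mm. The sherd probably stuck between the open fingers and came back with them. I'll push again with the fingers shut.

```bash
python3 -c "
from h import *
from station import arm
o=arm.get_obs(); print(where(o),go(o,-128,0,100),go(o,-128,0,34))"
```

```text
(array([-272.2,   -0.9]), np.float64(104.1), 'F jig', array([-0.13, -0.12]), np.float64(0.76), 't', 6.33, 'w', 0.0083) (array([144.2,  -0.3,   3.2]), 'turn', np.float64(0.26)) (array([144.6,  -0.3,  69.2]), 'turn', np.float64(0.26))
```

```bash
python3 -m handwheel '[[0,35,0,0,0],[0,70,0,10,0],[0,105,0,25,0],[0,135,0,40,0],[0,140,0,50,0]]' >/dev/null;python3 -c "
from h import *
from station import arm
o=arm.get_obs(); print(where(o),go(o,-128,0,34))"
```

```text
(array([-127. ,    2.3]), np.float64(50.3), 'F jig', array([1.48, 0.29]), np.float64(-0.06), 't', 6.75, 'w', -0.0002) (array([-1. ,  2.4, 16.3]), 'turn', np.float64(0.52))
```

```bash
python3 -m handwheel '[[0,-2,2,9,0],[0,-2,2,17,0],[0,-1,2,17,0],[0,4,2,17,0],[0,8,2,17,0]]' >/dev/null;python3 -c "
from h import *
from station import arm
o=arm.get_obs(); print(where(o),go(o,-128,0,34))"
python3 -m handwheel '[[0,3,0,0,0],[0,6,0,0,0],[0,9,0,0,0],[0,12,0,0,0]]' >/dev/null;python3 -c "
from h import *
from station import arm,vision
o=arm.get_obs(); print(where(o))
p=vision.capture('side');cv2.imwrite('pics/side8.png',cv2.resize(p['frame'][150:300,240:440],None,fx=4,fy=4))"
```

```text
(array([-119.7,   -0.2]), np.float64(33.9), 'F jig', array([-0.19,  0.61]), np.float64(0.48), 't', 7.17, 'w', -0.0001) (array([-8.3, -0.2, -0.1]), 'turn', np.float64(0.43))
(array([-107.7,   -0.4]), np.float64(34.3), 'F jig', array([-0.41,  0.04]), np.float64(-0.35), 't', 7.5, 'w', 0.0)
```

View pics/side8.png

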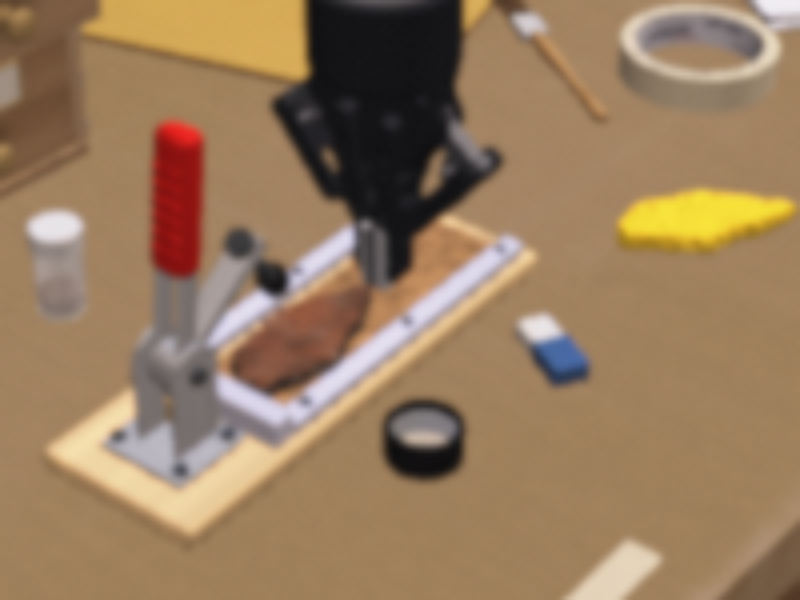

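In contact again, with a little way left. I'll push in small steps until the force rises.

```bash
python3 -m handwheel '[[0,2,0,0,0],[0,4,0,0,0],[0,6,0,0,0]]' >/dev/null;python3 -c "
from h import *
from station import arm
o=arm.get_obs(); print(where(o))"
python3 -m handwheel '[[0,2,0,0,0],[0,4,0,0,0],[0,5,0,0,0]]' >/dev/null;python3 -c "
from h import *
from station import arm,vision
o=arm.get_obs(); print(where(o))
p=vision.capture('side');cv2.imwrite('pics/side9.png',cv2.resize(p['frame'][150:300,240:440],None,fx=4,fy=4))"
```

```text
(array([-101.2,   -0.3]), np.float64(34.2), 'F jig', array([-2.92,  0.33]), np.float64(-0.58), 't', 7.8, 'w', -0.0001)
(array([-98.9,  -1.4]), np.float64(35.1), 'F jig', array([-14.84,  -0.02]), np.float64(-0.05), 't', 8.05, 'w', -0.0001)
```

View pics/side9.png

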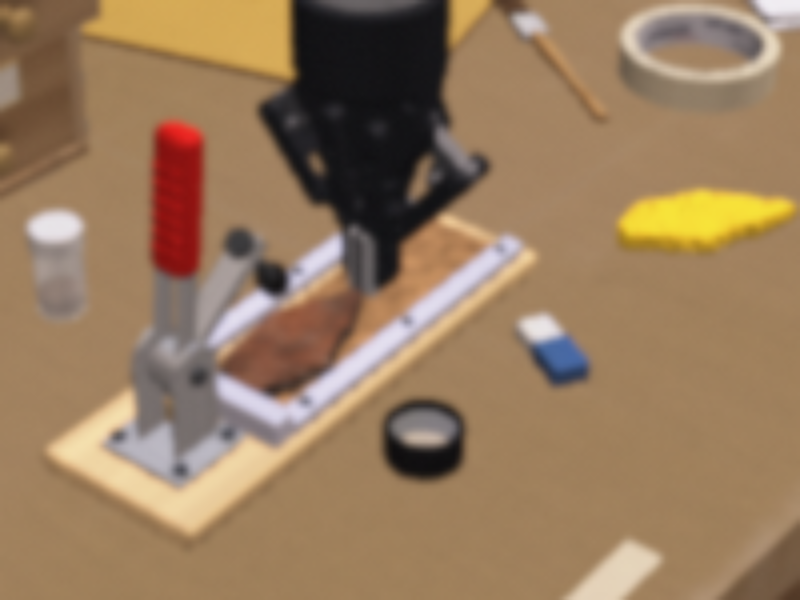

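```bash
python3 -m handwheel '[[0,1,0,0,0],[0,1,0,0,0],[0,-2,0,0,0],[0,-6,0,0,0],[0,-25,0,0,0]]' >/dev/null; python3 -m handwheel '[[0,-20,0,-20,0],[0,-50,0,-40,0],[0,-85,0,-60,0],[0,-120,0,-80,0],[0,-130,0,-80,0]]' >/dev/null; python3 w.py pics/warp10.png; python3 -c "
from h import *
from station import arm
o=arm.get_obs(); print(where(o))"
```

```text
(array([-253.6,   -3.4]), np.float64(117.2), 'F jig', array([0.93, 0.41]), np.float64(-1.79), 't', 9.03, 'w', 0.0002)
```

View pics/warp10.png

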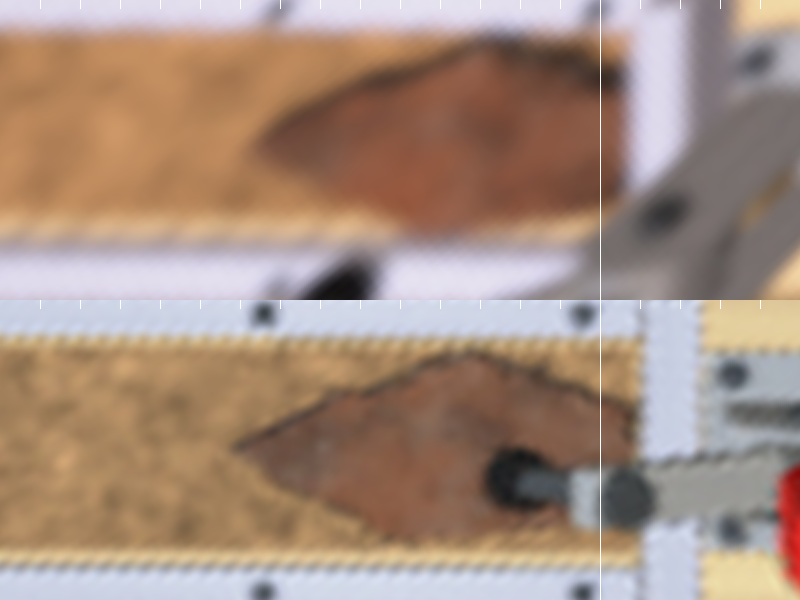

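Home: in the top view the sherd's front (637) touches the stop's edge (640), and its tip is at 235. The lever is still open. Now I'll move to the lever, above the pressing arm.

```bash
python3 -m handwheel '[[0,15,0,-30,0],[0,50,0,-55,0],[0,85,0,-60,0],[0,120,0,-60,0],[0,155,0,-60,0]]' >/dev/null; python3 -c "
from h import *
from station import arm
o=arm.get_obs(); print(where(o),go(o,-5,-2,170))"
```

```text
(array([-95.1,  -0.9]), np.float64(174.9), 'F jig', array([-0.01, -0.29]), np.float64(-0.54), 't', 9.45, 'w', 0.0001) (array([90.1,  1.9,  4.2]), 'turn', np.float64(0.52))
```

```bash
python3 -m handwheel '[[0,30,1,0,0],[0,60,1,0,0],[0,85,2,5,0],[0,88,2,15,0],[0,88,2,20,0]]' >/dev/null; python3 -c "
from h import *
from station import arm,vision
o=arm.get_obs(); print(where(o),go(o,30,-2,153))
p=vision.capture('side');cv2.imwrite('pics/side11.png',cv2.resize(p['frame'][130:280,220:420],None,fx=4,fy=4))
"
```

```text
(array([-4.8, -0. ]), np.float64(151.3), 'F jig', array([ 0.6 , -0.05]), np.float64(-0.47), 't', 9.87, 'w', -0.0001) (array([34.8,  2.4, -2. ]), 'turn', np.float64(0.75))
```

View pics/side11.png

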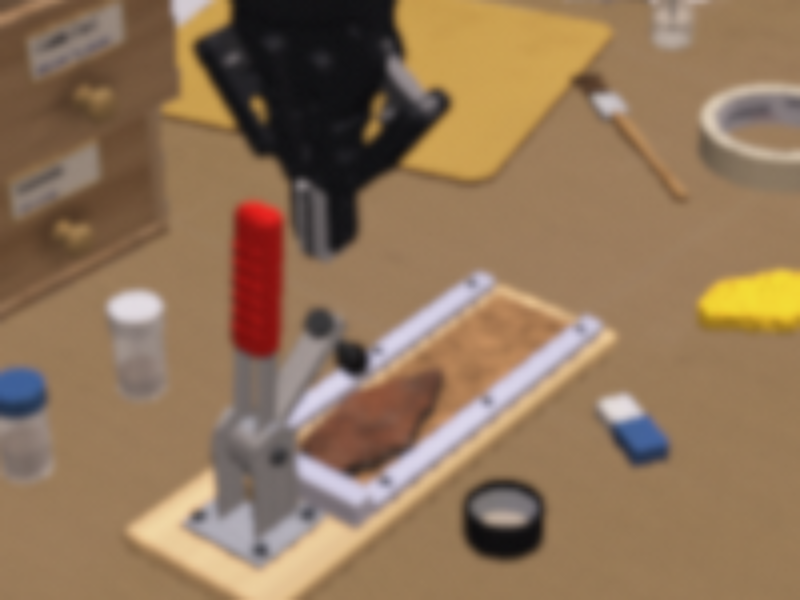

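```bash
python3 -m handwheel '[[0,8,1,0,0],[0,16,2,0,0],[0,24,2,0,0],[0,32,2,0,0],[0,40,2,0,0]]' >/dev/null; python3 -c "
from h import *
from station import arm,vision
o=arm.get_obs(); print(where(o),o['torque'])
p=vision.capture('side');cv2.imwrite('pics/side12.png',cv2.resize(p['frame'][130:280,220:420],None,fx=4,fy=4))
"
```

```text
(array([33.4, -1.6]), np.float64(150.7), 'F jig', array([-5.73, -0.25]), np.float64(-0.48), 't', 10.33, 'w', -0.0003) [-0.64093118  0.36714203 -0.02390981]
```

View pics/side12.png

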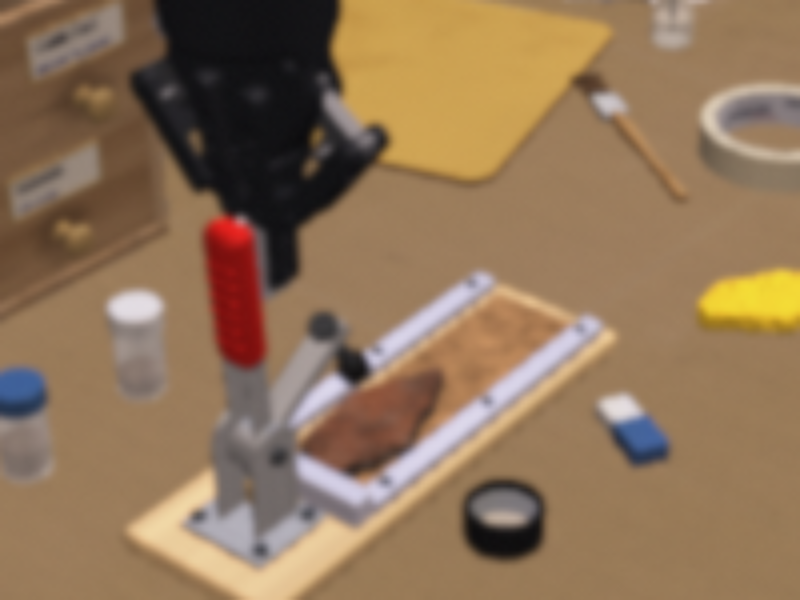

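```bash
python3 -m handwheel '[[0,9,0,0,0],[0,18,0,0,0],[0,27,0,0,0],[0,36,0,2,0],[0,44,0,5,0]]' >/dev/null; python3 -c "
from h import *
from station import arm,vision
o=arm.get_obs(); print(where(o),o['torque'])
p=vision.capture('side');cv2.imwrite('pics/side13.png',cv2.resize(p['frame'][130:280,220:420],None,fx=4,fy=4))
"
```

```text
(array([77.6, -1.3]), np.float64(145.5), 'F jig', array([-4.08,  0.45]), np.float64(0.36), 't', 10.8, 'w', -0.0001) [-0.66927312  0.27968635 -0.0235833 ]
```

View pics/side13.png

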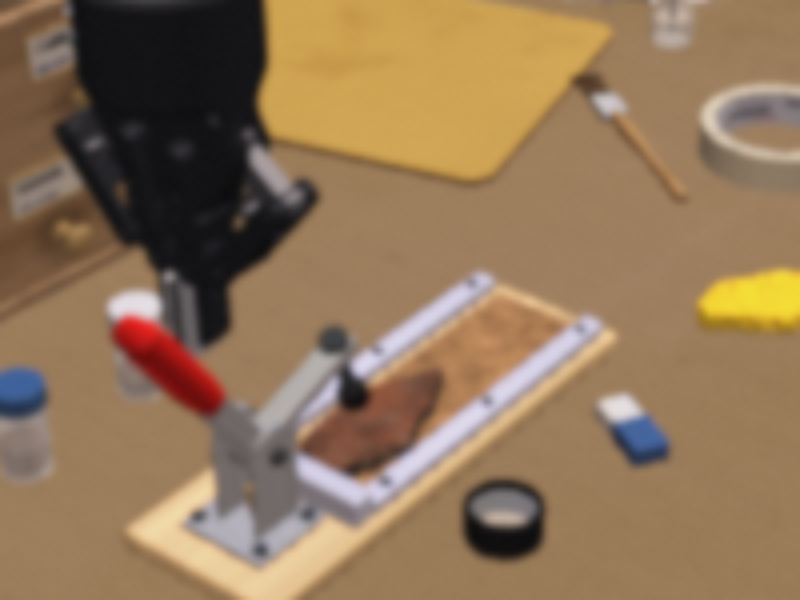

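```bash
python3 -m handwheel '[[0,8,0,6,0],[0,16,0,14,0],[0,23,0,23,0],[0,29,0,32,0],[0,29,0,32,0]]' >/dev/null; python3 -c "
from h import *
from station import arm,vision
o=arm.get_obs(); print(where(o),o['torque'])
p=vision.capture('side');cv2.imwrite('pics/side14.png',cv2.resize(p['frame'][130:280,220:420],None,fx=4,fy=4))
"
```

```text
(array([108.7,   1.2]), np.float64(109.5), 'F jig', array([-0.09,  0.55]), np.float64(-0.44), 't', 11.27, 'w', -0.0001) [ 0.00323017 -0.0052725  -0.00154117]
```

View pics/side14.png

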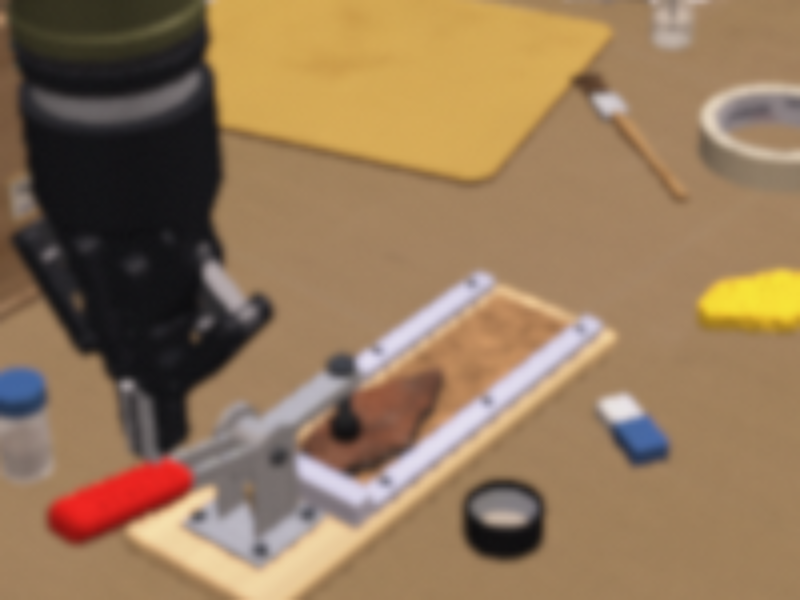

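The lever has snapped to level and the pad is down on the sherd. Next I'll raise the tool clear, move back so the top view is free, and check.

```bash
python3 -m handwheel '[[0,0,0,-20,0],[0,0,0,-50,0],[0,-10,0,-85,0],[0,-40,0,-100,0],[0,-75,0,-100,0]]' >/dev/null; python3 -m handwheel '[[0,-40,0,0,0],[0,-80,0,0,0],[0,-120,0,0,0],[0,-160,0,0,0],[0,-200,0,0,0]]' >/dev/null; python3 -m handwheel '[[0,-40,0,0,0],[0,-80,0,0,0],[0,-80,0,0,0],[0,-80,0,0,0]]' >/dev/null; python3 w.py pics/warp15.png; python3 -c "
from h import *
from station import arm,vision
o=arm.get_obs(); print(where(o))
p=vision.capture('side');cv2.imwrite('pics/side15.png',cv2.resize(p['frame'][130:280,220:420],None,fx=4,fy=4))"
```

```text
(array([-247.,   -8.]), np.float64(220.2), 'F jig', array([-0.47, -0.48]), np.float64(-0.17), 't', 12.58, 'w', 0.0)
```

View pics/warp15.png

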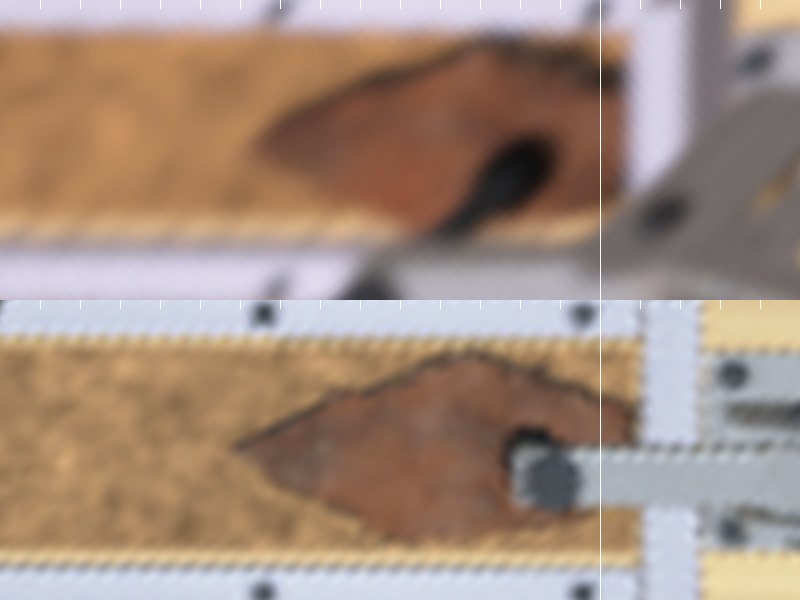

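View pics/side15.png

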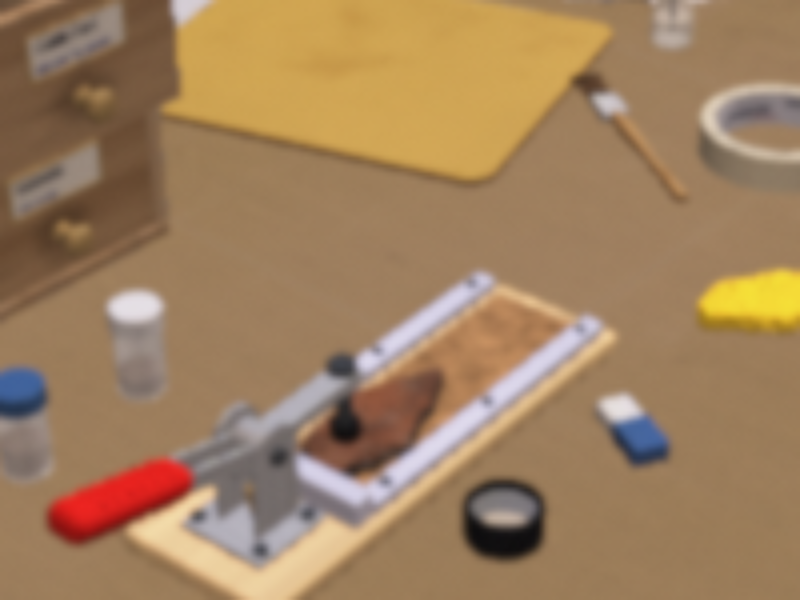

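The lever is locked with its red grip level at (120,500), and the pad is on the sherd at (345,420). The sherd's front is still at the stop (637 against 640 in the top view). The vials, loupe and eraser haven't moved, and the robot is clear.

```bash
python3 -c "
from station import job
print(job.finish_job())"
```

```text
the job is handed in; nothing more can be done
None
```

The sherd is home against the stop, the lever is snapped over and locked with the pad on the sherd, and the job was handed in at about 12.7 s. No verdict was reported.

- **First push:** it ran with the fingers slightly open and met about 13 N. When the fingers withdrew, the top view showed the sherd 9 mm short of the stop, most likely because it stuck between them and was drawn back.
- **Second push:** with the fingers shut, it reached the stop at about 15 N. The top view after withdrawing showed the sherd within about 1 mm of the stop, with the lever still open.
- **Last checks, after the lever snapped over:**
  - The sherd's position was unchanged and the lever looked level.
  - The pad stood on the sherd.
  - Both vials, the loupe and the eraser were where they started.
  - The arm was clear, with near-zero force readings.
- **Not measured:** I could not measure the pad's pressing force or the exact lever angle; both are judged from the pictures only.

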